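# Seat a brake pad and hold the inspection lamp lid at 45 degrees

### The arm

A 6-joint arm with a two-finger parallel gripper is mounted at the origin on the work surface. World frame = base frame: x ahead of the robot, y to its left, z up, the work surface at z = 0. Lengths are in mm, angles in rad, forces in N, time in s.
With the tool pointing down it reaches from about 300 to 775 mm from the base axis. Payload 14.6 kg.
Tool frame: the origin (TCP) lies on the centre line of the jaws, within the pads' length; the fingertips stand 19 mm ahead of it and the grasp point (between the pads) is the TCP (bot.tip_reach is the distance from the TCP to the fingertips, in mm); z points along the fingers, y is the line along which they close (so a half turn about z gives the same grasp; the last joint's range is limited). The gripper opens to 85 mm and grips with 20 to 120 N. Pads are 22 mm wide; open, the fingers measure 114 mm over their backs; the gripper's body (76 mm by 85 mm) begins 54 mm behind the grasp point. The pads swing forward as they close: fully open they stand 13 mm farther back than shut.
Start: joints at [1.28, 0.3, 1.521, -0, 1.321, -0.067], TCP at [122.063, 536.274, 250.281] pointing down, gripper open.
Joint ranges: [-3.03, 3.03], [-0.79, 2.21], [0.23, 2.52], [-1.04, 4.18], [0, 3.07], [-2.55, 2.55]. Speed limits (rad/s): [2.22, 2.22, 2.57, 3.14, 3.14, 3.14].

### API

Orientations are given as a unit quaternion [w, x, y, z].
In Python, from rig import bot gives the robot as it stands. Calls block until the motion is done:
- bot.move_to(position, orientation): joint-space move of the TCP to a pose.
- bot.servo_line(position, attitude=None, speed=150, until_force=None): straight line of the TCP; attitude=None keeps the orientation; speed is the mean speed in mm/s. With until_force (N) it stops when the force on the tool has changed by that much, and returns True; else False.
- bot.move_joints(angles): joint-space move.
- bot.move_gripper(opening, grip_force=None): finger opening in mm; grip_force is the grip in N (None keeps the last); returns when the fingers have stopped.
- bot.dwell(seconds).
- bot.ik(position, orientation): joint angles nearest the present ones, or None.
- bot.read_state(): the state.
- bot.read_camera(name): name is "scene" or "side" or "wrist"; returns a dict with "image" (480x640x3 uint8, blue, green, red), "depth" (480x640 float32, mm along the optical axis (not along the pixel's ray), 0 where there is no reading), "fovy" (degrees; the focal length in pixels is half the picture's height over the tangent of half this angle, whatever the lens; pixels are square), "cx", "cy" (the principal point, pixels), "k1" (the pictures are not rectified: a ray, as slopes to the right and down, at radius r is drawn at 1 + k1 r^2 times it, then the intrinsics apply), "eye" and "attitude" of the camera in the world; the wrist camera has in their place "mount" (4x4, takes a point from camera to tool coordinates, whose origin is the TCP and whose axes are the flange's). Camera axes: x right, y down, z forward; pixel columns grow to the right and rows downward; lengths in mm; the calibration is good to about 2 mm. A picture is of the moment at which its call begins: read the wrist's pose just before it.
A pose or a line that the arm cannot do raises bot.MotionError and nothing moves.
- bot.finish_job(): hands the job in; it is judged then, once.
The state is a dict: "clock": time; "joint_positions": joint angles; "qvel": joint speeds; "effort": joint torques, N m; "ee_pos": TCP position; "tool_rot": TCP orientation; "ft_force": force on the tool from outside, world axes, zero at the start; "moment": the same for the moment, N m; "grip_width": finger opening in mm; "grip_force": force on a finger pad.
Only numpy, scipy, OpenCV 4.12 (cv2) and the standard library are available. Lean on these libraries where they do the work, as an engineer would, in place of code of your own. Each camera call takes 0.05 s, during which the arm holds its last target. There are 200 camera calls.

### The job

Lay the red-backed brake pad flat and square in the yellow pocket of the inspection station, grey friction side up, and let go of it. Then lift the blue lamp lid (its black bar is there to grip) and hold it open at 45 degrees (half-way to upright, its side edge in line with the yellow ball on the side scale) so that its light falls on the pad; it would drop shut by itself, so finish while still holding it there. Leave the black-backed pad and everything else on the bench where it is.

Things in the scene. Friction and masses are not known exactly. Their poses are not given: they have to be found in the camera images.
- red_pad_mid (a point): centre, half-way up (10 mm over its underside), of the pad to seat; loose, 0.26-0.4 kg, friction side up. Red backing plate 50 (x) by 100 (y) by 6 mm, a 20 mm wide ear on each y end makes it 128 mm long; on it a grey block 44 (x) by 88 (y) mm, 14 mm high; 20 mm in all. x along the short side, y the long, z up; same after a half turn. Grip across the 44 mm block
- black_pad_mid (a point): the same point of the other brake pad, equal in every size but with a black backing plate; stays where it is
- station: fixed inspection station; origin on the bench below the pocket's centre, x towards the lamp box behind. Base 8 mm thick, 180 mm wide, x -46 to 226 mm; on it the yellow pocket rim (x -46 to 46, top 14 mm over the bench) and the blue lamp box (x 85 to 225, 170 wide, top 70 mm up) shut by the lid. At y = +94 mm a thin arc of radius 110 mm about the hinge, a yellow ball on it at 45 degrees
- pocket (a point): centre of the pocket's floor, 8 mm above the bench, axes as the station's. The pocket is 6 mm deep, outlined like the backing plate with its ears but 2 mm larger on every side: 54 (x) by 104 (y) mm, ear slots 24 mm wide, 132 mm overall. A seated pad lies on this floor, long side along y, its friction block wholly above the rim
- lid_bar (a point): centre of the lid's black round grip bar, 14 mm thick, 100 mm long along the station's y on two 10 mm posts (about 90 mm free between them); moves with the lid. Its axis is 40 mm over the lid's top face, near the front edge; shut, it is 125 mm in front (station's -x) of the hinge and 48 mm above it
- lid_hinge (a point): middle of the lid's hinge line at the rear of the lamp box, 225 mm behind the pocket's centre, 70 mm above the bench; the hinge runs along the station's y; axes as the station's
- lamp_lid (a joint): opening angle of the blue lid (142 by 172 by 8 mm, about 0.45 kg) in rad: 0 shut, 0.785 is 45 degrees, 1.3 the stop. Opening lifts the front edge and the bar up and back (to the station's +x). It starts shut and falls shut from every angle when let go
- carton_a: red oil carton with a blue cap, 62 by 95 by 170 mm, 186 mm with its cap; origin under its centre; bystander, leave alone
- carton_b: second red oil carton, same size; bystander, leave alone
- carton_c: blue oil carton, same size; bystander, leave alone
- wrench: steel wrench lying at the back of the bench; bystander, leave alone
- screwdriver: screwdriver lying at the right near the robot; bystander, leave alone
- spray_can: grey can, 64 mm across, 180 mm tall; origin under its centre; bystander, leave alone
Not all that is in view belongs to the job. What is shaped like the part that bears red_pad_mid but green or turquoise is not meant.

How it is judged (in metres and radians):
On the way, in this order (a step that is already met when the one before it is completed fails the run):
1. the red-backed pad lies flat and square on the pocket's floor and is let go, the lid still shut (horizontal distance between red_pad_mid and pocket below 0.006 m and z of red_pad_mid in the frame of pocket between 0.007 and 0.012 m and angle between red_pad_mid's own z axis and vertical below 0.035 rad and angle between the x axis of red_pad_mid and the x axis of pocket, either way round below 0.1 rad and contact force between the fingers and red_pad below 0.05 N and value of joint lamp_lid below 0.1 rad), for 0.2 s.
2. the lid is lifted by the gripper past 20 degrees (value of joint lamp_lid above 0.35 rad and contact force between the fingers and lamp_lid above 0.5 N), for 0.2 s.
At the end, for the whole second after the job is handed in: the gripper's fingers hold the lid still, between 40 and 50 degrees open, and carry it (more than 0.5 N); the red-backed pad lies on the pocket's floor (within 6 mm of its centre, within 2 mm of full depth, tilted less than 2 degrees, square within 6 degrees), untouched by fingers or lid (horizontal distance between red_pad_mid and pocket below 0.006 m and z of red_pad_mid in the frame of pocket between 0.007 and 0.012 m and angle between red_pad_mid's own z axis and vertical below 0.035 rad and angle between the x axis of red_pad_mid and the x axis of pocket, either way round below 0.1 rad and contact force between the fingers and red_pad below 0.05 N and value of joint lamp_lid between 0.698 and 0.873 rad and velocity of joint lamp_lid between -0.1 and 0.1 rad/s and contact force between the fingers and lamp_lid above 0.5 N and contact force between red_pad and lamp_lid below 0.05 N); the arm keeps its last pose, push and grip.
It fails at once if the black-backed pad is shifted more than 20 mm (distance of black_pad_mid from where it was at the start of the episode above 0.02 m).
It fails at once if a carton, the can, the wrench or the screwdriver is shifted more than 20 mm (distance of any of carton_a, carton_b, carton_c, wrench, screwdriver, spray_can from where it was at the start of the episode above 0.02 m).
It also fails if it takes over 58 s, if anything falls off the work surface, if the arm or the gripper's body presses on something with over 40 N, if the wrist force passes 120 N, or if a joint passes its speed limit or range.

## Working session

There is one attempt and no reset: what is moved stays moved. The work goes in short steps, each a Python script; the robot and the scene stay as the last script left them, time stands still between calls to the robot, and variables do not carry over. Pictures are saved under pics/ and viewed, at most 10 in all, crops included, and the job is handed in when it is done.

```bash
mkdir -p pics; ls; cat > h.py <<'E'
import numpy as np, cv2, pickle
from scipy.spatial.transform import Rotation as R
def q2m(q): return R.from_quat([q[1],q[2],q[3],q[0]]).as_matrix()
def m2q(m):
    q=R.from_matrix(m).as_quat(); return [q[3],q[0],q[1],q[2]]
def shot(bot,name):
    s=bot.read_state(); c=bot.read_camera(name)
    if 'mount' in c:
        T=np.eye(4);T[:3,:3]=q2m(s['tool_rot']);T[:3,3]=s['ee_pos']
        M=T@np.array(c['mount'])
    else:
        M=np.eye(4);a=np.array(c['attitude']);M[:3,:3]=a if a.shape==(3,3) else q2m(a);M[:3,3]=c['eye']
    c['M']=M; return c
def rays(c,uv):
    uv=np.atleast_2d(np.float64(uv)); f=240/np.tan(np.radians(c['fovy'])/2)
    d=(uv-[c['cx'],c['cy']])/f; x=d.copy()
    for _ in range(20): x=d/(1+c['k1']*(x**2).sum(1,keepdims=True))
    return np.c_[x,np.ones(len(x))]
def on_plane(c,uv,z):
    r=rays(c,uv)@c['M'][:3,:3].T; o=c['M'][:3,3]
    return o+r*((z-o[2])/r[:,2])[:,None]
def by_depth(c,uv):
    uv=np.atleast_2d(uv); p=np.int32(np.round(uv)); d=c['depth'][p[:,1],p[:,0]]
    return (rays(c,uv)*d[:,None])@c['M'][:3,:3].T+c['M'][:3,3]
def cloud(c):
    v,u=np.mgrid[:480,:640]; return by_depth(c,np.c_[u.ravel(),v.ravel()]).reshape(480,640,3)
E
python3 - <<'E'
from h import *
from rig import bot
for n in ('scene','side','wrist'):
    c=shot(bot,n); cv2.imwrite(f'pics/{n}0.png',c['image']); pickle.dump(c,open(f'{n}0.pkl','wb'))
    print(n,c['fovy'],c['k1'],c['M'].round(2).tolist())
print(bot.read_state())
E
```

```text
pics
scene 57.211806930651214 -0.004649226933755577 [[0.7, 0.59, -0.4, 966.14], [0.71, -0.57, 0.41, -473.82], [0.01, -0.57, -0.82, 954.46], [0.0, 0.0, 0.0, 1.0]]
side 56.343782694039014 0.013131858353543465 [[0.78, -0.33, 0.53, -32.86], [-0.62, -0.43, 0.65, -707.51], [0.01, -0.84, -0.54, 677.88], [0.0, 0.0, 0.0, 1.0]]
wrist 67.70771161931155 0.025045601169710455 [[0.22, 0.93, 0.29, 47.53], [0.98, -0.21, -0.07, 553.92], [-0.0, 0.3, -0.95, 372.81], [0.0, 0.0, 0.0, 1.0]]
{'clock': 0.15, 'joint_positions': array([ 1.28036458e+00,  3.00313333e-01,  1.52142289e+00, -1.93049386e-05,
        1.32069917e+00, -6.66017079e-02]), 'qvel': array([-0.00134507, -0.00175516, -0.00391279,  0.00047664, -0.00238546,
        0.00044486]), 'effort': array([ 1.77892187e-03, -5.43663776e+01, -3.61881173e+01, -1.17261609e-05,
        3.22262960e-03, -3.45079144e-06]), 'ee_pos': array([122.04416005, 536.12792396, 249.87477964]), 'tool_rot': array([-6.56196407e-05,  1.11679158e-01,  9.93744227e-01, -4.16331318e-04]), 'ft_force': array([ 0.5934725 ,  0.28965016, -0.28840322]), 'moment': array([-0.03800127,  0.05461803,  0.04706959]), 'grip_force': 0.0, 'grip_width': 85.3629057865115}
```

```bash
sleep 4; python3 -c "
import cv2,numpy as np
a=[cv2.resize(cv2.imread(f'pics/{n}0.png'),None,fx=1,fy=1) for n in ('side','wrist')]
cv2.imwrite('pics/sw.png',cv2.resize(np.hstack(a),(800,300)))"
```

```text
(no output)
```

View pics/scene0.png

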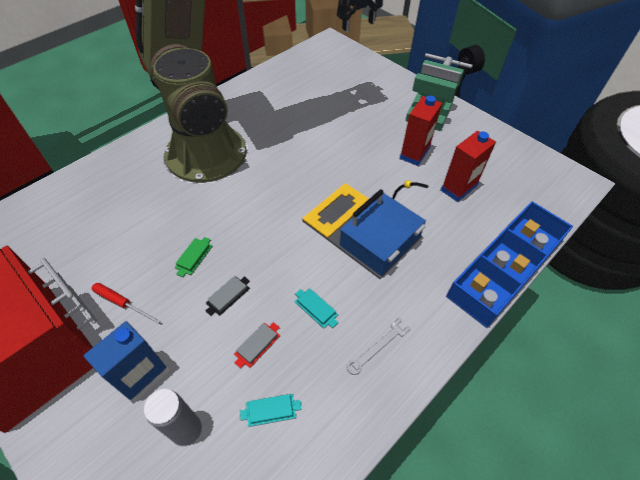

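View pics/sw.png

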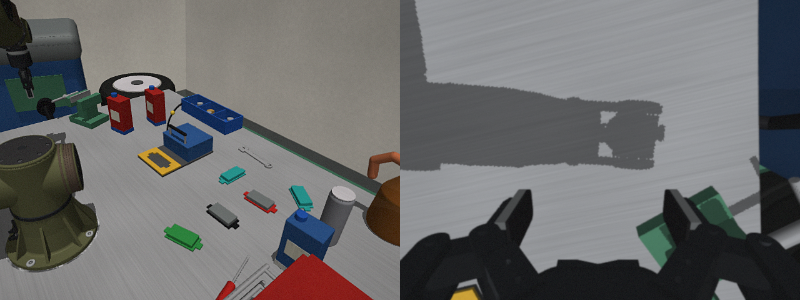

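The scene picture has five pad-shaped things: green (193,256), black-backed (228,295), turquoise (317,307) and (271,409), and a grey block with red ears at (258,344). The last one fits red_pad. The pocket is the yellow frame at (337,208), and the lid is blue with its black bar at (369,205).

```bash
cat >> h.py <<'E'
def hsv(c): return cv2.cvtColor(c['image'],cv2.COLOR_BGR2HSV)
def rmask(c,z0=100): 
    h=hsv(c); return (((h[...,0]<8)|(h[...,0]>172))&(h[...,1]>150)&(h[...,2]>60)).astype(np.uint8)
def ymask(c):
    h=hsv(c); return ((abs(h[...,0].astype(int)-24)<8)&(h[...,1]>130)&(h[...,2]>90)).astype(np.uint8)
def rect(P):
    (x,y),(w,h),a=cv2.minAreaRect(np.float32(P[:,:2]))
    if w<h: w,h,a=h,w,a+90
    return np.array([x,y]),w,h,(a+90)%180-90   # centre, long, short, dir of long (deg)
E
python3 - <<'E'
from h import *
for n in ('scene','side'):
    c=pickle.load(open(n+'0.pkl','rb')); P=cloud(c)
    m=rmask(c); 
    k,l,st,ce=cv2.connectedComponentsWithStats(m)
    cand=[]
    for i in range(1,k):
        if st[i,4]<8: continue
        q=on_plane(c,ce[i],6)[0]
        print(n,'red',ce[i].round(0),st[i,4],q.round(0), np.median(P[l==i][:,2]).round(0))
    y=ymask(c); k,l,st,ce=cv2.connectedComponentsWithStats(y); i=1+st[1:,4].argmax()
    v,u=np.where(l==i); print(n,'yel',ce[i],st[i,4],rect(on_plane(c,np.c_[u,v],14)))
    for j in range(1,k):
        if 5<st[j,4]<st[i,4]: print(' ball?',ce[j],st[j,4],by_depth(c,ce[j])[0].round(0))
c=pickle.load(open('scene0.pkl','rb'))
cv2.imwrite('pics/crop.png',cv2.resize(c['image'][150:380,170:440],None,fx=2.6,fy=2.6,interpolation=cv2.INTER_CUBIC)[:600,:800])
E
```

```text
scene red [131.  20.] 465 [-837.  242.    6.] -313.0
scene red [223.  38.] 2725 [-471.  430.    6.] -421.0
scene red [265.  18.] 1518 [-470.  647.    6.] -421.0
scene red [ 17. 153.] 2638 [-396. -417.    6.] -521.0
scene red [420. 128.] 1372 [394. 563.   6.] 134.0
scene red [467. 163.] 1640 [593. 539.   6.] 135.0
scene red [ 32. 344.] 9916 [ 238. -656.    6.] 165.0
scene red [109. 294.] 374 [ 244. -466.    6.] 24.0
scene red [256. 350.] 241 [ 602. -303.    6.] 6.0
scene yel [334.66961131 210.3975265 ] 1132 (array([446.17214966, 118.22640228]), 182.17189025878906, 94.87462615966797, -87.48605060577393)
 ball? [407.27777778 183.66666667] 36 [591. 212. 157.]
 ball? [529.95679012 227.87037037] 162 [861. 426.  36.]
 ball? [519.68604651 263.06976744] 172 [901. 307.  37.]
 ball? [479.75       281.95555556] 180 [862. 187.  39.]
side red [250. 167.] 1334 [741. 618.   6.] 119.0
side red [193. 179.] 1643 [531. 648.   6.] 119.0
side red [418. 328.] 283 [ 584. -309.    6.] 7.0
side red [497. 453.] 7682 [ 465. -570.    6.] 201.0
side red [362. 465.] 432 [ 281. -451.    6.] 25.0
side yel [255.1259058  257.50271739] 1104 (array([444.80905151, 117.98331451]), 185.98382568359375, 96.96966552734375, -87.44240021705627)
 ball? [337.87179487 176.8974359 ] 39 [899. 310.  37.]
 ball? [275.83333333 179.47222222] 36 [583. 212. 155.]
```

View pics/crop.png

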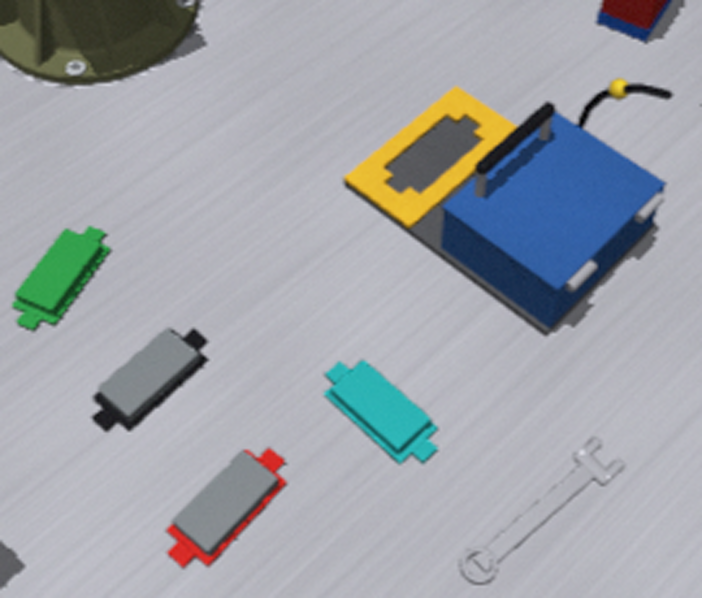

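The crop confirms it. The pad at crop (227,508) has a grey block on a red plate with two red ears, the black-backed twin is at (150,380), and the others are plain green or turquoise. Next I go above the red pad and look.

```bash
cat >> h.py <<'E'
def down(yaw,flip=0):  # tool z down, tool y along heading yaw (rad)
    y=np.array([np.cos(yaw),np.sin(yaw),0])*(1-2*flip); z=np.array([0,0,-1.]); x=np.cross(y,z)
    return m2q(np.c_[x,y,z])
def best(bot,p,yaw):
    q0=bot.read_state()['joint_positions']; o=[]
    for f in (0,1):
        j=bot.ik(p,down(yaw,f))
        if j is not None: o.append((np.abs(np.array(j)-q0).max()+ (5 if abs(j[5])>2.3 else 0),f,np.round(j,2)))
    o.sort(key=lambda t:t[0]); return o
def redpad(c,near):
    m=rmask(c); v,u=np.where(m); P=on_plane(c,np.c_[u,v],6); k=np.hypot(*(P[:,:2]-near).T)<85
    # ears: farthest apart points
    P=P[k]; return rect(P),len(P)
E
python3 - <<'E'
from h import *
from rig import bot
for n in ('scene','side'):
    c=pickle.load(open(n+'0.pkl','rb')); print(redpad(c,[593,-306]))
    b=(hsv(c)[...,2]<45); v,u=np.where(b); P=on_plane(c,np.c_[u,v],6)
    k=np.hypot(P[:,0]-500,P[:,1]+270)<90; print('black',P[k].mean(0).round())
r,_=redpad(pickle.load(open('scene0.pkl','rb')),[593,-306])
yaw=np.radians(r[3])-np.pi/2; p=[r[0][0],r[0][1],250]
o=best(bot,p,yaw); print(o)
for pp,yy in (((446,118,250),.044),((446,118,30),.044),((546,122,118),.044),((616,125,192),.044)): print(pp,best(bot,pp,yy))
bot.move_to(p,down(yaw,o[0][1]))
c=shot(bot,'wrist'); pickle.dump(c,open('w1.pkl','wb')); cv2.imwrite('pics/w1.png',c['image'])
print(redpad(c,r[0]), bot.read_state()['clock'],bot.read_state()['ee_pos'])
E
```

```text
((array([ 595.29370117, -292.53244019]), 126.95602416992188, 47.1317138671875, -86.03050541877747), 241)
black [ 456. -276.    6.]
((array([ 585.29382324, -294.94232178]), 127.27758026123047, 50.857791900634766, -75.8169584274292), 283)
black [ 437. -289.    6.]
[(np.float64(1.7923232299870318), 1, array([-0.51,  0.56,  1.16, -0.  ,  1.43, -0.58]))]
(446, 118, 250) [(np.float64(1.1011335025348603), 0, array([ 0.18,  0.1 ,  1.76, -0.  ,  1.28,  0.14]))]
(446, 118, 30) [(np.float64(1.1011335025348603), 0, array([ 0.18,  0.43,  1.94, -0.  ,  0.77,  0.14]))]
(546, 122, 118) [(np.float64(1.1259988974841462), 0, array([ 0.15,  0.46,  1.62, -0.  ,  1.05,  0.11]))]
(616, 125, 192) [(np.float64(1.138422689294452), 0, array([ 0.14,  0.52,  1.35, -0.  ,  1.27,  0.1 ]))]
((array([ 593.64477539, -290.27514648]), 125.01353454589844, 48.10400390625, -83.98829984664917), 801) 3.5333 [ 595.56548993 -291.90480571  250.05041166]
```

View pics/w1.png

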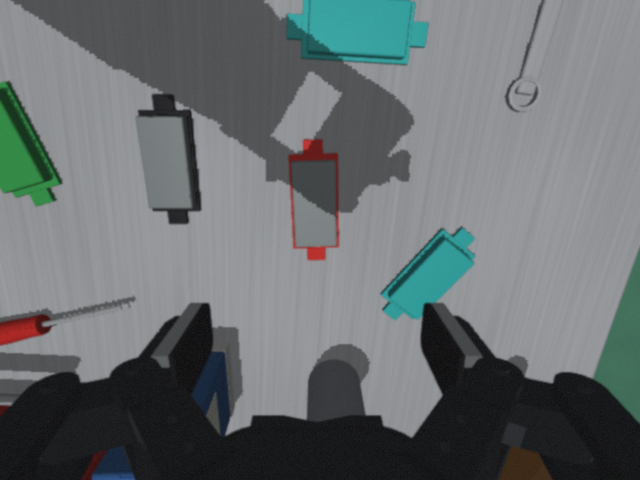

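The wrist view shows the red-framed pad at (315,197), with the teal pad at (430,275), the black-backed pad at (168,160) and the can at (335,380). I check the pad angle and the clearances, then grasp.

```bash
python3 - <<'E'
from h import *
from rig import bot
c=pickle.load(open('w1.pkl','rb'))
(ctr,L,S,a),_=redpad(c,[595,-292])
m=rmask(c); v,u=np.where(m); P=on_plane(c,np.c_[u,v],6)[:,:2]-ctr
d=np.array([np.cos(np.radians(a)),np.sin(np.radians(a))]); t=P@d; k=np.hypot(*P.T)<85
e1=P[k&(t>53)].mean(0); e2=P[k&(t<-53)].mean(0); w=e1-e2; mid=ctr+(e1+e2)/2
print('ear axis',np.degrees(np.arctan2(-abs(w[1]),w[0]*-np.sign(w[1]))),np.hypot(*w),'mid',mid,'rect',ctr,a)
s=pickle.load(open('scene0.pkl','rb')); Q=cloud(s)
for z0,z1 in((40,175),):
    R_=Q.reshape(-1,3); k=(R_[:,2]>z0)&(R_[:,2]<190)&(np.hypot(R_[:,0]-595,R_[:,1]+292)<260); R_=R_[k]
    dd=np.hypot(R_[:,0]-595,R_[:,1]+292); i=dd.argmin(); print('nearest tall',R_[i],dd[i])
print(bot.tip_reach)
E
```

```text
ear axis -84.11249660337626 115.77771881412886 mid [ 593.68825326 -290.28167112] rect [ 593.64477539 -290.27514648] -83.98829984664917
nearest tall [ 629.68591373 -483.34758648  164.61494484] 194.46596479215557
19.0
```

```bash
python3 - <<'E'
from h import *
from rig import bot
yaw=np.radians(-84.05-90); q=down(yaw,1)
bot.move_gripper(70)
bot.move_to([593.7,-290.3,70],q)
print('hit',bot.servo_line([593.7,-290.3,25],speed=80,until_force=8))
s=bot.read_state(); print(s['ee_pos'],s['grip_width'])
bot.move_gripper(30,60); s=bot.read_state(); print(s['ee_pos'],s['grip_width'],s['grip_force'],s['ft_force'])
bot.servo_line([593.7,-290.3,120],speed=120)
s=bot.read_state(); print(s['clock'],s['grip_width'],s['grip_force'],s['ft_force'])
bot.move_to([446,60,190],down(.044,0))
c=shot(bot,'wrist'); pickle.dump(c,open('w2.pkl','wb')); cv2.imwrite('pics/w2.png',c['image'])
s=bot.read_state(); print(s['clock'],s['grip_width'],s['grip_force'],s['ee_pos'])
y=ymask(c); k,l,st,ce=cv2.connectedComponentsWithStats(y); i=1+st[1:,4].argmax()
v,u=np.where(l==i); print(rect(on_plane(c,np.c_[u,v],14)),st[i])
E
```

```text
hit False
[ 593.85456611 -290.37843054   25.15495111] 70.0481030386207
[ 594.14287354 -290.48852474   25.95300008] 42.32329248691875 62.83615708351135 [0.39953403 1.35504132 5.89802343]
6.6083 42.38063102097254 61.8928062915802 [ 0.26914904  1.16504743 -3.39106169]
8.1 42.750482869117526 61.87345504760742 [446.49740602  59.37854931 189.81775843]
(array([444.40490723, 146.0519104 ]), 129.8222198486328, 92.47565460205078, -87.45945382118225) [  256    18   126   178 12335]
```

View pics/w2.png

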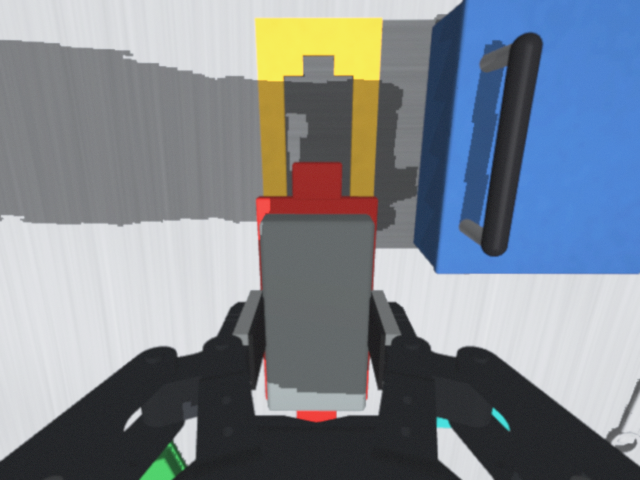

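The pad sits square in the jaws, with its block at (265–370, 215–410). The far part of the pocket shows at (318,130) and the lid bar at (515,145). I back off for a full view of the pocket and measure the pad in the hand too.

```bash
cat >> h.py <<'E'
def pocket(c):
    y=ymask(c); k,l,st,ce=cv2.connectedComponentsWithStats(y); i=1+st[1:,4].argmax()
    m=(l==i).astype(np.uint8); v,u=np.where(m); r=rect(on_plane(c,np.c_[u,v],14))
    cs,h=cv2.findContours(m,cv2.RETR_CCOMP,cv2.CHAIN_APPROX_NONE); hole=None
    ins=[q for q,hh in zip(cs,h[0]) if hh[3]>=0]
    if ins: hole=rect(on_plane(c,max(ins,key=cv2.contourArea)[:,0],14))
    return r,st[i],hole
E
python3 - <<'E'
from h import *
from rig import bot
bot.move_to([446,-10,230],down(.0443,0)); bot.dwell(.2)
c=shot(bot,'wrist'); pickle.dump(c,open('w3.pkl','wb')); cv2.imwrite('pics/w3.png',c['image'])
s=bot.read_state(); print(s['clock'],s['grip_width'],s['ee_pos']); print(*pocket(c),sep='\n')
T=s['ee_pos']; m=rmask(c); v,u=np.where(m); P=on_plane(c,np.c_[u,v],T[2]-20)-T
a=.0443; X=P[:,0]*np.cos(a)+P[:,1]*np.sin(a); Y=-P[:,0]*np.sin(a)+P[:,1]*np.cos(a)
k=(abs(X)<40)&(abs(Y)<80); X,Y=X[k],Y[k]; print('front ear y',np.percentile(Y,99.5),Y.max(),'back',Y.min())
e=Y>53; print('ear x',X[e].min(),X[e].max()); p=(Y>40)&(Y<49); print('plate x',X[p].min(),X[p].max())
lo=[Y[(abs(X-x)<1.5)].max() for x in (-20,-16,16,20)]; print('plate front edge',lo)
E
```

```text
8.7667 42.30391019070676 [445.88860302  -9.46562439 229.43334402]
(array([446.53735352,  98.51841736]), 132.42469787597656, 92.60662841796875, -87.44320154190063)
[ 267    0  114  167 9430]
None
front ear y 63.27931882197849 63.2867202674898 back -62.94801094798318
ear x -9.379655542798998 9.669883603213457
plate x -24.294471696565083 24.33912720465912
plate front edge [np.float64(49.76759064165378), np.float64(49.77587371064048), np.float64(49.81820391823315), np.float64(49.82063117989049)]
```

View pics/w3.png

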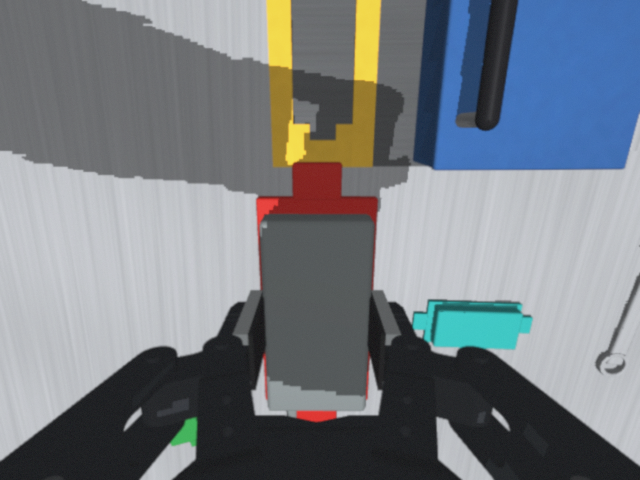

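The pad is centred in the hand: plate x ±24.3, ear x centre 0.15 and front edge square. This view at (322,80) crops the pocket, so I hover right above it. There the front ear and its slot lie nearly under the camera.

```bash
python3 - <<'E'
from h import *
from rig import bot
a=.0443; q=down(a,0)
bot.move_to([445.5,120.5,120],q); bot.servo_line([445.5,120.5,65],speed=100); bot.dwell(.2)
c=shot(bot,'wrist'); pickle.dump(c,open('w4.pkl','wb')); cv2.imwrite('pics/w4.png',c['image'])
s=bot.read_state(); T=s['ee_pos']; print(s['clock'],T)
def loc(P): 
    P=P-T; return P[:,0]*np.cos(a)+P[:,1]*np.sin(a), -P[:,0]*np.sin(a)+P[:,1]*np.cos(a)
v,u=np.where(ymask(c)); X,Y=loc(on_plane(c,np.c_[u,v],14)); k=(abs(X)<60)&(Y>20)&(Y<120); X,Y=X[k],Y[k]
print('rim far edge',[Y[abs(X-x)<2].max().round(1) for x in(-35,-15,0,15,35)])
for y0 in (35,60,72,80): 
    j=abs(Y-y0)<2; print('rim x at',y0,X[j].min(),X[j].max())
print('slot end',[Y[abs(X-x)<1].min().round(1) for x in(-8,-4,0,4,8)],'shoulder',[Y[abs(X-x)<1].min().round(1) for x in(-22,-18,18,22)])
j=(abs(Y-59)<2); xs=X[j]; print('slot sides',xs[xs<0].max(),xs[xs>0].min())
v,u=np.where(rmask(c)); X,Y=loc(on_plane(c,np.c_[u,v],T[2]-20)); k=(abs(X)<40)&(abs(Y)<80); X,Y=X[k],Y[k]
e=Y>53; print('ear',Y.max(),X[e].min(),X[e].max())
E
```

```text
10.4333 [445.74877076 120.55026047  65.50263524]
rim far edge [np.float64(90.8), np.float64(90.8), np.float64(90.8), np.float64(90.8), np.float64(90.8)]
rim x at 35 -46.49347064518077 45.73838571632529
rim x at 60 -46.49702452822603 45.697272066763254
rim x at 72 -46.425346924261426 45.84206518966287
rim x at 80 -46.53853080127086 45.84658608632176
slot end [np.float64(67.2), np.float64(67.2), np.float64(67.2), np.float64(67.2), np.float64(67.2)] shoulder [np.float64(53.6), np.float64(53.6), np.float64(53.6), np.float64(53.6)]
slot sides -11.930145043679985 12.035049266186979
ear 63.664459730251664 -9.500334163880673 10.004837684111605
```

View pics/w4.png

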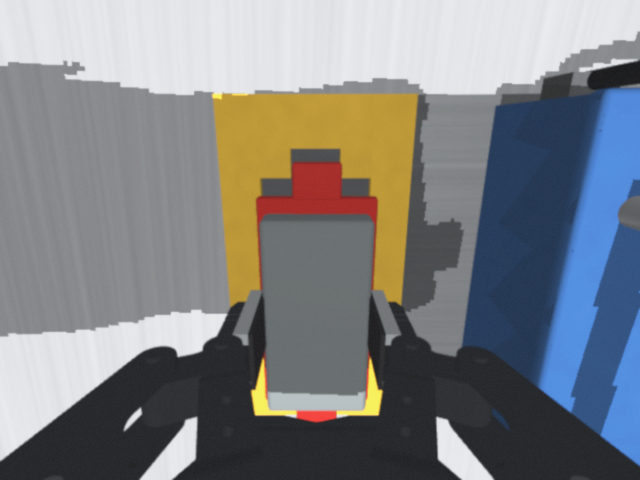

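The ear at (317,175) lines up with its slot at (316,155). Pad and pocket differ by about 1.2 mm in y and 0.3 mm in x, so I correct that and lower.

```bash
python3 - <<'E'
from h import *
from rig import bot
p=np.array([445.15,121.7])
bot.servo_line([*p,50],speed=60)
print('hit',bot.servo_line([*p,31],speed=25,until_force=10))
s=bot.read_state(); print(s['clock'],s['ee_pos'],s['ft_force'],s['grip_width'])
E
```

```text
hit True
11.4583 [445.070747   121.68374004  33.87199171] [-1.69482496  0.08945841  8.19601586] 42.50160409588574
```

```bash
python3 - <<'E'
from h import *
from rig import bot
a=.0443
bot.move_gripper(64); bot.dwell(.3)
bot.servo_line([445.15,121.7,75],speed=80); bot.servo_line([445.15,121.7,200],speed=200)
bot.move_to([465,75,260],down(a,0)); bot.dwell(.2)
c=shot(bot,'wrist'); pickle.dump(c,open('w5.pkl','wb')); cv2.imwrite('pics/w5.png',c['image'])
s=bot.read_state(); print(s['clock'],s['ee_pos']); print(pocket(c))
m=rmask(c); v,u=np.where(m); P=on_plane(c,np.c_[u,v],14); k=np.hypot(P[:,0]-446,P[:,1]-121)<85; print('pad',rect(P[k]),k.sum())
D=cloud(c); g=D[(abs(D[...,0]-446)<18)&(abs(D[...,1]-121)<38)&(D[...,2]<60)]
A=np.c_[g[:,:2],np.ones(len(g))]; co=np.linalg.lstsq(A,g[:,2],rcond=None)[0]; print('top z',np.median(g[:,2]),'tilt',co[:2])
b=(hsv(c)[...,2]<50).astype(np.uint8); Z=D[...,2]; b&=((Z>95)&(Z<140)&(abs(D[...,0]-546)<40)&(abs(D[...,1]-122)<80)).astype(np.uint8)
q=D[b>0]; print('bar',len(q),rect(q) if len(q) else 0,np.percentile(q[:,2],[5,50,95]) if len(q) else 0)
v,u=np.where(b); print('bar plane118',rect(on_plane(c,np.c_[u,v],118)))
E
```

```text
14.2 [464.55870127  75.43005688 258.88719699]
((array([445.59103394, 121.41241455]), 178.14382934570312, 92.72846984863281, -87.3397114276886), array([  249,    59,   100,   184, 10759], dtype=int32), (array([445.50857544, 121.67123413]), 131.84649658203125, 55.115440368652344, -87.44216203689575))
pad (array([445.32369995, 121.01223755]), 126.19453430175781, 48.909141540527344, -87.50623202323914) 1101
top z 27.497687521489752 tilt [-0.00015948 -0.00109844]
bar 2314 (array([543.85546875, 126.66614532]), 109.55535888671875, 12.392722129821777, -87.22004437446594) [119.40996676 123.18805832 125.02094549]
bar plane118 (array([544.59350586, 126.20070648]), 110.96542358398438, 13.410149574279785, -87.3873143196106)
```

View pics/w5.png

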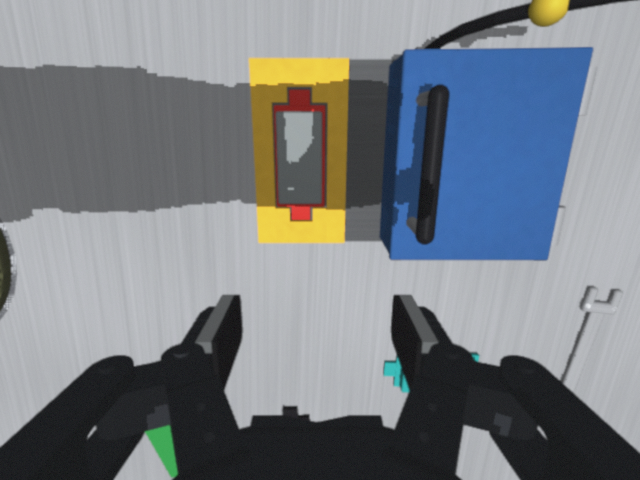

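The pad is seated: its centre is within 0.7 mm of the pocket, its top is at 27.5 mm, and it is level and square at (300,155). The bar at (433,165) measures (544.6,126.2), against (545.4,125.9) predicted from the station. Now I grip it and lift along the arc.

```bash
cat >> h.py <<'E'
A0=.0443; H=np.array([445.5+225*np.cos(A0),121.5+225*np.sin(A0),70])
def barpos(t,r=(-125,48)):
    x=r[0]*np.cos(t)+r[1]*np.sin(t); z=-r[0]*np.sin(t)+r[1]*np.cos(t)
    return H+np.array([x*np.cos(A0),x*np.sin(A0),z])
E
python3 - <<'E'
from h import *
from rig import bot
q=down(A0,0); B=barpos(0); print(B)
b=np.array([545.0,126.0])
bot.move_gripper(50)
bot.move_to([*b,190],q)
print('hit',bot.servo_line([*b,122],speed=80,until_force=6))
bot.move_gripper(5,40); s=bot.read_state(); print(s['clock'],s['ee_pos'],s['grip_width'],s['grip_force'],s['ft_force'])
off=s['ee_pos']-barpos(0); off[2]=max(0,off[2]); print(off)
for d in range(5,26,5):
    bot.servo_line(list(barpos(np.radians(d))+off),speed=60)
s=bot.read_state(); print(s['clock'],s['ee_pos'],barpos(np.radians(25))+off,s['grip_width'],s['grip_force'],s['ft_force'],s['moment'])
pickle.dump(off,open('off.pkl','wb'))
E
```

```text
[545.40189155 125.92855117 118.        ]
hit False
16.4583 [545.10228867 126.03303829 122.42739927] 12.556094381145089 39.03940558433533 [-2.20433269 -0.33037891  5.00391923]
[-0.29960287  0.10448712  4.42739927]
18.175 [575.96256687 127.43401024 172.03146416] [577.0680999  127.45005081 170.75745576] 12.524541597722566 39.83337163925171 [-22.45388201  -2.78937536  16.91831874] [-0.4492594   3.85143284  0.04785461]
```

The force is purely radial, so my arc radius is about 1.7 mm short. I shift the arc outward and continue.

```bash
python3 - <<'E'
from h import *
from rig import bot
off=pickle.load(open('off.pkl','rb')); rad=0
e=np.array([np.cos(A0),np.sin(A0),0])
def tgt(d):
    t=np.radians(d); p=barpos(t); u=(p-H)/np.linalg.norm(p-H); return p+off+rad*u
rad=1.7
for d in (25,30,35,40,45):
    bot.servo_line(list(tgt(d)),speed=60); bot.dwell(.05)
    s=bot.read_state(); p=barpos(np.radians(d)); u=(p-H)/np.linalg.norm(p-H)
    f=s['ft_force']; dev=s['ee_pos']-tgt(d); print(d,rad,f.round(1),'radial F',(f@u).round(1),'dev',dev.round(2))
    rad+=np.clip((f@u)*.06,-1,1)
bot.dwell(.3); s=bot.read_state(); w=s['ee_pos']-off-H; x=w@e
print(s['clock'],s['grip_width'],s['grip_force'],'angle from bar',np.degrees(np.arctan2(w[2],-x)-np.arctan2(48,125)),'r',np.hypot(x,w[2]))
for n in('side','wrist'):
    c=shot(bot,n); cv2.imwrite(f'pics/{n}6.png',c['image']); pickle.dump(c,open(n+'6.pkl','wb'))
    D=cloud(c); h=hsv(c); L=(D-H)@e; Y=(D-H)@np.array([-e[1],e[0],0]); Z=D[...,2]-70
    m=(abs(h[...,0].astype(int)-110)<12)&(h[...,1]>120)&(abs(Y)<80)&(L<-20)&(L>-140)&(Z>15)&(Z<140)
    if m.sum()>50:
        a=np.polyfit(L[m],Z[m],1); print(n,m.sum(),'lid angle',np.degrees(np.arctan(-a[0])),a)
E
python3 -c "
import cv2,numpy as np
a=cv2.imread('pics/side6.png')[90:340,130:400];cv2.imwrite('pics/s6c.png',cv2.resize(a,(640,593)))"
```

```text
25 1.7 [-6.5 -0.4  2.2] radial F 6.1 dev [-0.29  0.   -0.03]
30 2.0655023218544413 [-8.9  0.2  4.6] radial F 9.2 dev [-0.31 -0.01  0.27]
35 2.6169589459706355 [-8.2 -0.5  6.5] radial F 10.0 dev [-0.21  0.    0.47]
40 3.2168720892495792 [-8.8 -0.2  9.2] radial F 12.3 dev [-0.13  0.01  0.59]
45 3.9546057092395 [-7.1 -0.9  7.9] radial F 10.1 dev [-0.12  0.02  0.58]
20.375 12.202646214360815 40.05660653114319 angle from bar 45.02624902323634 r 138.41381652005057
side 142 lid angle -22.876986188191434 [  0.42194328 144.01618724]
wrist 24467 lid angle 43.37440800681256 [-0.94480725 12.2490683 ]
```

View pics/s6c.png

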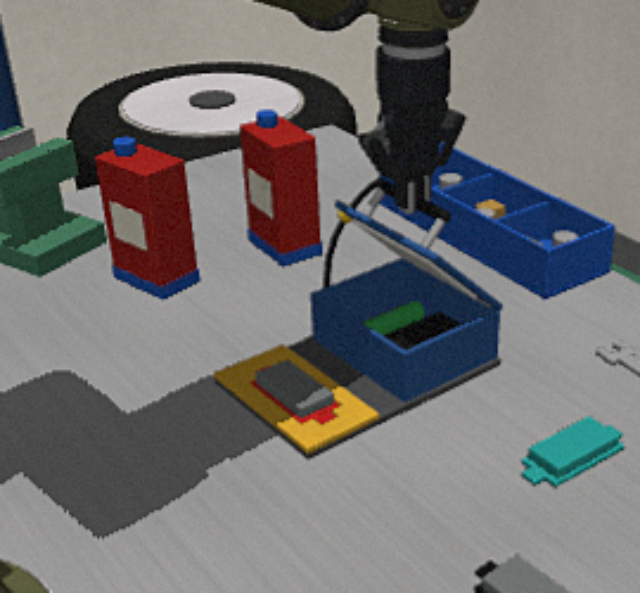

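The side view shows the lid open, its edge in line with the yellow ball at (343,215), held by the bar, with the pad in the pocket at (300,390). The wrist depth fit gives 43.4°. I nudge it up slightly, check again and hand in.

```bash
python3 - <<'E'
from h import *
from rig import bot
s=bot.read_state(); e=np.array([np.cos(A0),np.sin(A0),0])
p=barpos(np.radians(45)); u=(p-H)/np.linalg.norm(p-H); off=pickle.load(open('off.pkl','rb'))
p2=barpos(np.radians(46.3)); u2=(p2-H)/np.linalg.norm(p2-H)
bot.servo_line(list(p2+off+4.2*u2),speed=20); bot.dwell(.5)
c=shot(bot,'wrist'); D=cloud(c); h=hsv(c); L=(D-H)@e; Y=(D-H)@np.array([-e[1],e[0],0]); Z=D[...,2]-70
m=(abs(h[...,0].astype(int)-110)<12)&(h[...,1]>120)&(abs(Y)<80)&(L<-20)&(L>-140)&(Z>15)&(Z<140)
a=np.polyfit(L[m],Z[m],1); ang=np.degrees(np.arctan(-a[0])); s=bot.read_state()
print(ang,s['clock'],s['grip_force'],s['grip_width'],s['ft_force'],abs(s['qvel']).max())
c=shot(bot,'side'); v,k=np.where(rmask(c)); P=on_plane(c,np.c_[k,v],14); print('pad red px',(np.hypot(P[:,0]-446,P[:,1]-121)<85).sum(), rect(P[np.hypot(P[:,0]-446,P[:,1]-121)<85]))
if 42<ang<48 and s['grip_force']>20: print(bot.finish_job())
E
```

```text
44.65915180171948 21.3333 39.838210344314575 12.222894609491828 [-7.29360977 -0.25210996  8.08485909] 0.0019177307138832798
pad red px 98 (array([436.7649231 , 116.34835815]), 122.17808532714844, 48.519779205322266, -74.98753452301025)
the job is handed in; nothing more can be done
None
```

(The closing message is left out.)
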